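Start the die press: power, tray, clamp, go

ROBOT

A 7-joint arm with a two-finger parallel gripper is mounted at the origin on the work surface. World frame = base frame: x ahead of the robot, y to its left, z up, the work surface at z = 0. Lengths are in m, angles in rad, forces in N, time in s.
With the tool pointing down it reaches from about 0.35 to 0.9 m from the base axis. Payload 19.9 kg.
Tool frame: the origin (TCP) lies midway between the tips of the shut fingers; the grasp point (between the pads) lies 19 mm behind it (robot.hold_point_z is the distance from the TCP to the grasp point, in m); z points along the fingers, x is the direction in which the jaws open and shut, and the axes are right-handed (so a half turn about z gives the same grasp; the last joint's range is limited). The gripper opens to 85 mm and grips with 20 to 120 N. Pads are 22 mm wide; open, the fingers measure 114 mm over their backs; the gripper's body (76 mm by 85 mm) begins 54 mm behind the grasp point. The pads swing forward as they close: fully open they stand 13 mm farther back than shut.
Start: joints at [1.081, 0.417, -0.01, 1.614, 0.005, 1.111, -0.053], TCP at [0.271, -0.563, 0.231] pointing down, gripper open.
Joint ranges: [-2.81, 2.81], [-0.39, 2.02], [-1.27, 1.25], [0.06, 2.57], [-1.19, 4.33], [0.19, 2], [-2.82, 2.82]. Speed limits (rad/s): [1.89, 1.89, 2.39, 2.39, 3.01, 3.01, 3.01].

INTERFACE

Orientations are given as a unit quaternion [w, x, y, z].
In Python, from rig import robot, inverse_kinematics, viewer, sensors gives the robot as it stands. Calls block until the motion is done:
- robot.move_pose(position, orientation): joint-space move of the TCP to a pose.
- robot.movel(position, attitude=None, velocity=0.15, stop_force=None): straight line of the TCP; attitude=None keeps the orientation; velocity is the mean speed in m/s. With stop_force (N) it stops when the force on the tool has changed by that much, and returns True; else False.
- robot.movej(angles): joint-space move.
- robot.gripper_to(opening): finger opening in m; the grip force is fixed at half the most; returns when the fingers have stopped.
- robot.hold(seconds).
- inverse_kinematics(position, orientation): joint angles nearest the present ones, or None.
- viewer.read_camera(name): name is "side" or "top"; returns the picture (400x640x3 uint8, red, green, blue); there is no depth.
- viewer.calibration(name): a dict with "fx", "fy", "cx", "cy" (pixels), "pose" (4x4, takes a point from camera to world coordinates). Camera axes: x right, y up, looking along -z (the intrinsics and any distortion apply to the point x, -y, -z); pixel columns grow to the right and rows downward; lengths in m; the calibration is good to about 2 mm. A picture is of the moment at which its call begins. calibration takes no time and is no camera call.
A pose or a line that the arm cannot do raises robot.MotionError and nothing moves.
- robot.sign_off(): hands the job in, once; it reports no verdict.
Readings, each from a call of its own:
- sensors.current_time(): time.
- sensors.current_joint_pos(): joint angles.
- sensors.current_dq(): joint speeds.
- sensors.current_joint_torque(): joint torques, N m.
- sensors.current_eef_pos(): TCP position.
- sensors.current_tcp_rot(): TCP orientation.
- sensors.current_ft_force(): force on the tool from outside, world axes, zero at the start.
- sensors.current_ft_torque(): the same for the moment, N m.
- sensors.current_opening(): finger opening in m.
Only numpy, scipy, OpenCV 4.12 (cv2) and the standard library are available. Lean on these libraries where they do the work, as an engineer would, in place of code of your own. Each camera call takes 0.05 s, during which the arm holds its last target. There are 200 camera calls.

TASK

Start the bench press with the fingertips, lifting nothing: press the raised half of the blue rocker down until it lies flat (power on), then push the orange front of the die tray until it is fully home, then press the yellow button fully down so that it stays down (clamp), and last press the green button fully down and let it come up again. Keep to that order, do not press the red stop button, do not touch the brass die riding on the tray, and leave the jar, bottle, tools and cup where they are.

Things in the scene. Friction and masses are not known exactly. Their poses are not given: they have to be found in the camera images.
- press: Fixed green two-post bench die press. Origin on the table under the middle of the bed's front edge. Its x axis points into the press (the way the tray slides home), y to the left, z up. Bed 180 mm wide, 30 mm high, reaching 240 mm in +x; two posts at x = 110 mm and a crosshead (x 75 to 145 mm, top 207 mm high) stand well behind the tray's front plate; nothing overhangs x below 70 mm.
- tray (a joint): How far the die tray stands out of the press, m: 0 fully home (hard stop), about 0.06 to 0.09 at the start. It slides along the press's x axis with about 2.5 N of friction and stays where it is left.
- tray_front (a point): Middle of the outer face of the tray's upright orange front plate (134 mm wide, 10 mm thick, from 12 to 75 mm above the table; this point is 45 mm above the table). Axes as press; the face looks to -x, so push it to +x. This face lies 10 mm before the press's origin when home.
- die: Loose brass stamping die, 56 x 46 x 24 mm, 0.25 to 0.5 kg, lying on the aluminium tray (floor 42 mm above the table, 8 mm lips) about 120 mm behind the front plate's outer face. Origin at the middle of its underside.
- console: Fixed grey button console, 130 mm (x) by 300 mm (y), flat top 55 mm high. Origin on the table under its centre. The rocker and three round buttons stand on top in one row along its y axis, 70 mm apart, in any order.
- rocker (a joint): Angle of the blue power rocker, rad: 0 off, 0.36 on (hard stop). It is a V-shaped paddle, each half 40 mm long and 30 mm wide. Off, the half away from the robot stands raised at a slope of 0.36 rad; pressing its outer end down with about 2 to 4 N tips it until that half lies level (and the other, with a white dot, is raised), and it stays so.
- rocker_pad (a point): Point on the upper face of the rocker half that is raised when off, on its middle line 30 mm from the pivot, 10 mm from the outer end. It moves with the rocker: about 94 mm above the table when off, 84 mm when on. Its z axis is square to that face, its y axis along the pivot.
- yellow (a joint): Depression of the yellow clamp button, m: 0 up, 0.008 fully down. Takes about 3 N and stays down where it is left (a push latch).
- yellow_top (a point): Middle of the yellow button's flat top, 32 mm diameter, 79 mm above the table when up; moves with it. Grey collar 48 mm in diameter, top 67 mm above the table. Press straight down.
- green (a joint): Depression of the green start button, m: 0 up, 0.008 fully down (about 5 N). Sprung: it comes up when let go.
- green_top (a point): Middle of the green button's flat top, 32 mm diameter, about 79 mm above the table when up; moves with it. Grey collar as the yellow one. Press straight down.
- red (a joint): Depression of the red stop button, m: 0 up, 0.008 down; sprung. Not to be pressed.
- red_top (a point): Middle of the red button's flat top, same size as the green one.
- jar: Bystander: amber glass jar with black lid, 56 mm diameter, 70 mm high. Leave it alone.
- bottle: Bystander: white bottle with red cap, 48 mm diameter, 120 mm high. Leave it alone.
- slicker: Bystander: dark wooden edge slicker (turned spool), 40 mm diameter, 60 mm high. Leave it alone.
- awl: Bystander: lying awl with wooden handle, 140 mm long. Leave it alone.
- mallet: Bystander: lying wooden mallet, 240 mm long. Leave it alone.
- brush: Bystander: lying brush, 180 mm long. Leave it alone.
- cup: Bystander: blue ceramic cup, 72 mm diameter, 80 mm high. Leave it alone.
There are look-alikes about, which are no part of the job. There is more than one size of the die; the job needs the smaller.

How it is judged:
On the way, in this order (a step that is already met when the one before it is completed fails the run):
1. the power rocker is pressed on (value of joint rocker above 0.32 rad), for 0.1 s.
2. the tray is pushed fully home (value of joint tray below 0.004 m), for 0.2 s.
3. the yellow clamp button is pressed down (value of joint yellow above 0.006 m), for 0.1 s.
4. the green start button is pressed down (value of joint green above 0.0055 m), for 0.05 s.
At the end, for the whole second after the job is handed in: Rocker on (beyond 0.32 rad), tray home within 4 mm, yellow button down by more than 6 mm, green and red buttons up within 2 mm, the die lying flat and at rest on the tray, bystanders within 30 mm of where they stood (value of joint rocker above 0.32 rad and value of joint tray below 0.004 m and value of joint yellow above 0.006 m and value of joint each of green, red below 0.002 m and x of die in the frame of tray_front between 0.06 and 0.16 m and z of die in the frame of tray_front below 0.005 m and angle between die's own z axis and vertical below 0.1 rad and linear speed of die below 0.02 m/s and distance of each of jar, bottle, slicker, awl, mallet, brush, cup from where it was at the start of the episode below 0.03 m); the robot touches nothing.
It fails at once if a step is done out of order: the tray is pushed home before the power rocker is on; the yellow button is pressed before the tray is home; the green button is pressed before the yellow one is down ((value of joint tray below 0.03 m and value of joint rocker below 0.28 rad) or (value of joint yellow above 0.004 m and value of joint tray above 0.007 m) or (value of joint green above 0.004 m and value of joint yellow below 0.005 m)).
It fails at once if the red stop button is pressed (value of joint red above 0.003 m).
It fails at once if the die is touched by the robot (contact force between any of the fingers, the arm and die above 0.5 N).
It fails at once if the die is lifted off the tray or tipped (z of die in the frame of tray_front above 0.015 m or angle between die's own z axis and vertical above 0.3 rad).
It fails at once if a bystander is moved more than 30 mm or lifted (distance of any of jar, bottle, slicker, awl, mallet, brush, cup from where it was at the start of the episode above 0.03 m).
It also fails if it takes over 64 s, if anything falls off the work surface, if the arm or the gripper's body presses on something with over 40 N, if the wrist force passes 120 N, or if a joint passes its speed limit or range.

## Working session

There is one attempt and no reset: what is moved stays moved. The work goes in short steps, each a Python script; the robot and the scene stay as the last script left them, time stands still between calls to the robot, and variables do not carry over. Pictures are saved under pics/ and viewed, about 8 in all and at most 12, crops included, and the job is handed in when it is done.

```bash
mkdir -p pics; cat > h.py <<'E'
import numpy as np, cv2
from rig import robot, inverse_kinematics, viewer, sensors
def snap(cam,fn,crop=None,s=1):
    im=viewer.read_camera(cam)[:,:,::-1]
    cv2.imwrite(f'pics/raw_{fn}',im)
    if crop: x0,y0,x1,y1=crop; im=im[y0:y1,x0:x1]
    cv2.imwrite('pics/'+fn,cv2.resize(im,None,fx=s,fy=s,interpolation=cv2.INTER_CUBIC))
def p2w(cam,u,v,z):
    c=viewer.calibration(cam);P=np.array(c['pose'])
    d=P[:3,:3]@np.array([(u-c['cx'])/c['fx'],-(v-c['cy'])/c['fy'],-1])
    return P[:3,3]+d*(z-P[2,3])/d[2]
def w2p(cam,p):
    c=viewer.calibration(cam);P=np.array(c['pose'])
    q=P[:3,:3].T@(np.array(p)-P[:3,3])
    return c['cx']+c['fx']*q[0]/-q[2], c['cy']-c['fy']*q[1]/-q[2]
E
python3 - <<'E'
from h import *
snap('top','t0.png',s=1.25);snap('side','s0.png',s=1.25)
for c in('top','side'):print(viewer.calibration(c))
E
```

```text
{'fx': 496.9488801771112, 'fy': 496.9488801771112, 'cx': 319.1796205904823, 'cy': 201.63674140841218, 'pose': array([[ 0.00698119,  0.98915919, -0.14668113,  0.30723681],
       [-0.99993902,  0.00565029, -0.00948808, -0.00279923],
       [-0.00855643,  0.14673842,  0.98913832,  1.76931948],
       [ 0.        ,  0.        ,  0.        ,  1.        ]])}
{'fx': 426.73119874050286, 'fy': 426.73119874050286, 'cx': 316.68547991496814, 'cy': 194.2371634165499, 'pose': array([[-9.03311283e-01,  2.20060206e-01, -3.68242084e-01,
         3.79360049e-02],
       [-4.28984828e-01, -4.61652037e-01,  7.76433779e-01,
         1.04086109e+00],
       [ 8.62469280e-04,  8.59331660e-01,  5.11417984e-01,
         7.52219975e-01],
       [ 0.00000000e+00,  0.00000000e+00,  0.00000000e+00,
         1.00000000e+00]])}
```

View pics/t0.png

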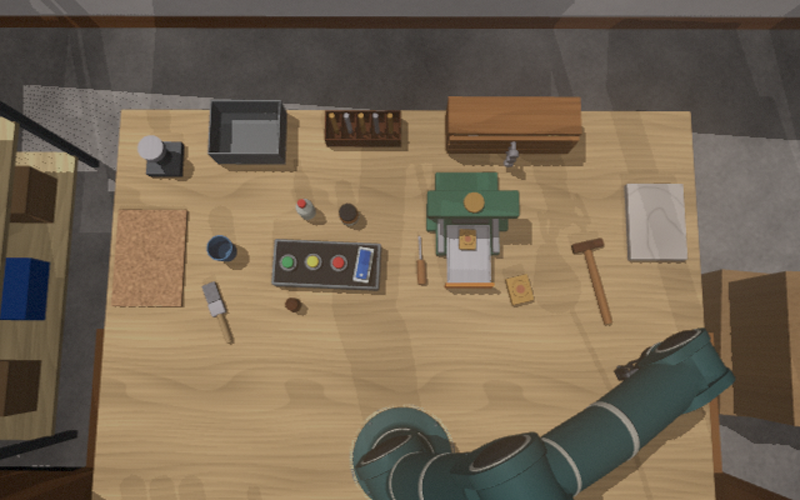

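View pics/s0.png

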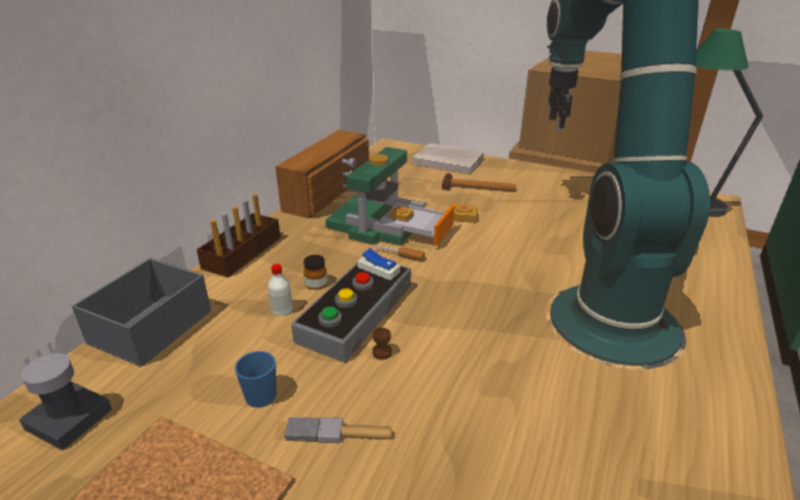

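The top view shows the console at (328,265), ordered from left to right green (288,262), yellow (312,262), red (338,263), blue rocker (363,263). The press is at (472,220), with the orange tray front at (470,286). The brass die on the tray at (467,240) is the small one. The larger look-alike lies on the table at (519,290), and I'll avoid it. Next is a close crop.

```bash
python3 - <<'E'
from h import *
im=cv2.imread('pics/raw_t0.png')
cv2.imwrite('pics/t0c.png',cv2.resize(im[130:250,210:430],None,fx=3.6,fy=3.6,interpolation=cv2.INTER_CUBIC))
hsv=cv2.cvtColor(im,cv2.COLOR_BGR2HSV)
def blob(n,lo,hi,box,z):
    x0,y0,x1,y1=box
    m=cv2.inRange(hsv,np.array(lo),np.array(hi))[y0:y1,x0:x1]
    k,l,st,c=cv2.connectedComponentsWithStats(m); i=1+np.argmax(st[1:,4])
    u,v=c[i]+[x0,y0]; r=cv2.minAreaRect(np.argwhere(l==i)[:,::-1].astype(np.float32))
    print(n,(u.round(1),v.round(1)),st[i],p2w('top',u,v,z).round(4),[p2w('top',a+x0,b+y0,z)[:2].round(3).tolist() for a,b in cv2.boxPoints(r)])
B=(215,185,310,235)
blob('green',(45,120,50),(85,255,255),B,.079)
blob('yellow',(22,130,100),(34,255,255),B,.079)
blob('red',(0,130,90),(8,255,255),B,.079)
blob('red2',(172,130,90),(180,255,255),B,.079)
blob('blue',(105,120,50),(125,255,255),B,.09)
blob('orange',(5,170,120),(20,255,255),(345,215,400,240),.075)
E
```

```text
Traceback (most recent call last):
ValueError: attempt to get argmax of an empty sequence
```

View pics/t0c.png

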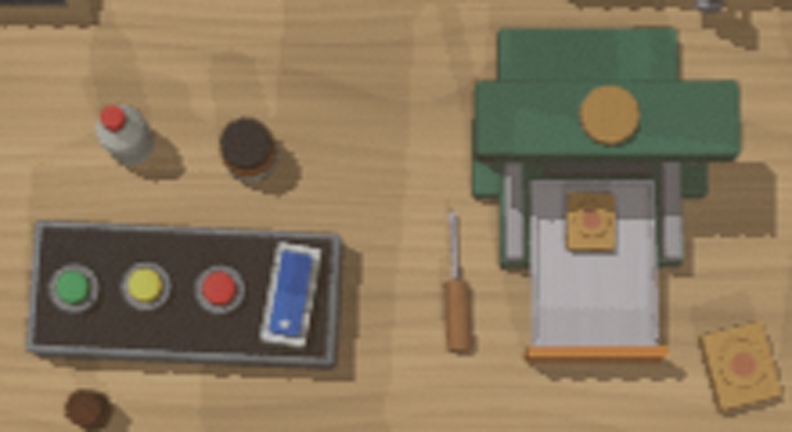

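The crop confirms the rocker, with its white dot on the near half at (283,323) so the far half is raised. It also confirms the small die on the tray at (590,222), and the orange front edge runs from (527,352) to (667,352). I'll fix the colour blobs (no 'red2') and get numbers.

Button spacing is 70 mm and the rocker's length matches (yaw about -0.147). The plate is 133 mm wide at y≈-0.18. The rocker pad comes out at about (0.553, 0.1075), so I'll press it.

```bash
cat >> h.py <<'E'
def down(a): # tool x at angle a
    return [0,float(np.cos(a/2)),float(np.sin(a/2)),0]
def st(n): print(n,'t',round(float(sensors.current_time()),2),np.round(sensors.current_eef_pos(),4),np.round(sensors.current_ft_force(),1))
E
python3 - <<'E'
from h import *
robot.gripper_to(0); st('shut')
q=down(-np.pi/2-.147); x,y=.553,.1075
p=sensors.current_eef_pos(); robot.movel([p[0],p[1],.36],velocity=.25)
robot.move_pose([x,y,.30],q); st('above')
robot.movel([x,y,.115],velocity=.2); robot.hold(.2); st('near')
print(robot.movel([x,y,.078],velocity=.02,stop_force=12)); robot.hold(.2); st('pressed')
snap('side','s1.png',(215,130,375,250),4.5)
robot.movel([x,y,.16],velocity=.15); st('up')
snap('top','t1.png',(215,130,375,250),4.5)
E
```

```text
shut t 0.87 [ 0.2712 -0.5631  0.2313] [ 0.6  0.  -0.6]
above t 4.12 [0.5532 0.1067 0.3   ] [ 0.6 -0.8 -1.1]
near t 5.39 [0.5534 0.1075 0.1158] [-0.1 -0.7  0.4]
True
pressed t 7.0 [0.5534 0.1076 0.084 ] [-3.1 -1.8 12.7]
up t 7.71 [0.5526 0.1072 0.1592] [ 0.1  0.2 -0.3]
```

The press stopped at z = 0.084 with 12 N, which is exactly the rocker's on height. I'll move off and check it in a picture before pushing the tray.

```bash
python3 - <<'E'
from h import *
robot.movel([.50,.10,.30],velocity=.25)
robot.move_pose([.40,-.18,.25],down(-np.pi/2)); st('tray above')
robot.movel([.40,-.18,.045],velocity=.2); robot.hold(.2); st('tray near')
im=[]
snap('side','a.png',(215,160,375,280),2.5);snap('top','b.png',(215,150,415,250),2)
a=cv2.imread('pics/a.png');b=cv2.imread('pics/b.png')
cv2.imwrite('pics/m1.png',np.hstack([a,cv2.copyMakeBorder(b,0,a.shape[0]-b.shape[0],0,0,cv2.BORDER_CONSTANT)]))
E
```

```text
tray above t 9.67 [ 0.4006 -0.1792  0.2498] [-0.   1.   0.2]
tray near t 11.04 [ 0.4003 -0.1803  0.0457] [-0.2 -0.1 -0.1]
```

View pics/m1.png

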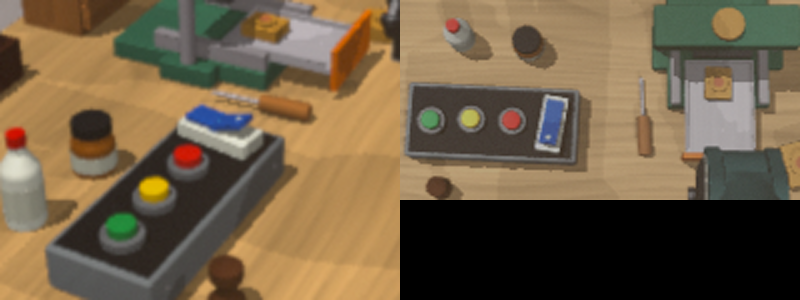

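In the side view the rocker sits at (220,120), too small to judge its tilt. An order error would end the run, so I'll compare before and after at higher zoom.

```bash
python3 - <<'E'
import cv2,numpy as np
f=lambda n:cv2.resize(cv2.imread('pics/'+n)[192:227,280:325],None,fx=8,fy=8,interpolation=cv2.INTER_CUBIC)
cv2.imwrite('pics/m2.png',np.hstack([f('raw_s0.png'),f('raw_a.png')]))
E
```

```text
(no output)
```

View pics/m2.png

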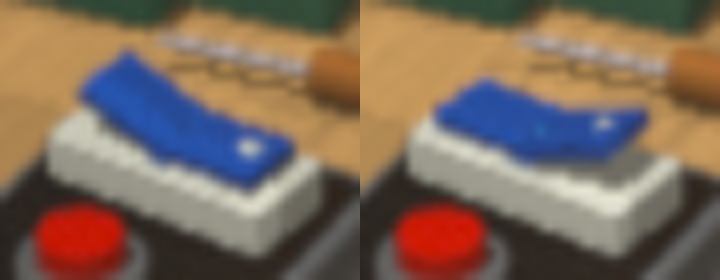

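Before the press (left) the far half was raised. Now (right) it lies flat and the white-dot half at (600,122) is raised, so the rocker is on. Next I'll push the tray.

```bash
python3 - <<'E'
from h import *
print(robot.movel([.58,-.18,.045],velocity=.05,stop_force=15)); st('stop')
robot.hold(.4); st('held')
p=sensors.current_eef_pos()
robot.movel([p[0]-.06,-.18,.045],velocity=.15); robot.movel([.42,-.17,.25],velocity=.25); st('off')
robot.move_pose([.5316,.2515,.25],down(-np.pi/2)); st('yellow above')
snap('top','t2.png',(310,130,430,250),5)
E
```

```text
True
stop t 13.62 [ 0.5405 -0.1799  0.0443] [-0.1 -0.4 -0.6]
held t 14.03 [ 0.54   -0.1795  0.0442] [ 0.6 -0.4 -0.6]
off t 15.58 [ 0.4199 -0.1698  0.249 ] [-0.1  0.  -1. ]
yellow above t 17.18 [0.532  0.2504 0.2497] [ 0.1 -1.5  0.3]
```

View pics/t2.png

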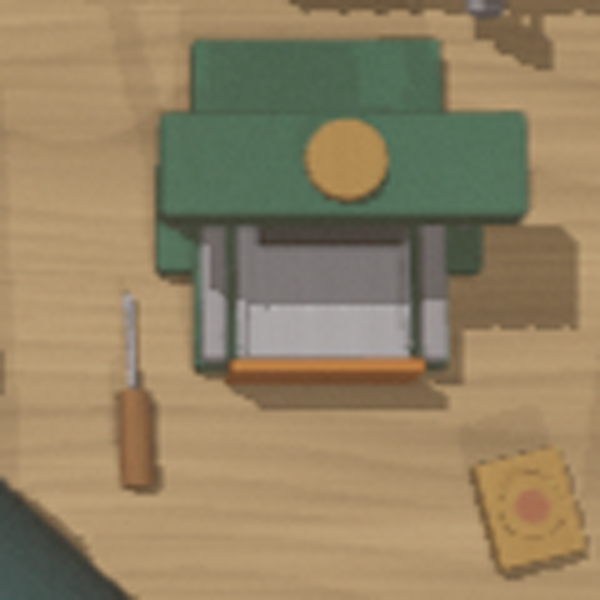

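The plate (orange at (327,370)) is against the bed's front. However, the force was about 0 after the stop, so the tray may have rebounded slightly. I'll push again slowly before going to yellow.

```bash
python3 - <<'E'
from h import *
robot.move_pose([.50,-.18,.25],down(-np.pi/2))
robot.movel([.50,-.18,.045],velocity=.25); robot.hold(.2); st('near')
print(robot.movel([.53,-.18,.045],velocity=.08,stop_force=10)); st('a')
print(robot.movel([.56,-.18,.045],velocity=.012,stop_force=20)); st('stop')
robot.hold(.4); st('held')
robot.movel([.48,-.18,.045],velocity=.15); robot.movel([.45,-.15,.25],velocity=.25); st('off')
robot.move_pose([.5316,.2515,.25],down(-np.pi/2)); st('yellow above')
E
```

```text
near t 19.99 [ 0.5005 -0.1804  0.046 ] [-0.5 -0.4  0.8]
False
a t 20.52 [ 0.5298 -0.1798  0.0449] [ 0.3 -0.5  0.6]
True
stop t 21.73 [ 0.5404 -0.1799  0.0445] [-0.1 -0.2 -0.6]
held t 22.12 [ 0.5403 -0.18    0.0443] [-0.3 -0.3 -0. ]
off t 23.66 [ 0.4498 -0.1501  0.2491] [-0.2  0.7  0.5]
yellow above t 25.18 [0.5321 0.2502 0.2497] [-0.3 -0.8  0.6]
```

Both pushes stopped at the same x, but the contact force did not persist. I'll check geometrically: the plate face should sit 10 mm before the bed's front edge. I'll also nudge it again, reading the force at each step.

```bash
python3 - <<'E'
from h import *
c=lambda n,u,v,z:print(n,p2w('top',310+u/5,130+v/5,z)[:2].round(4))
c('plate top back',327,358,.075);c('plate top front',327,371,.075);c('plate bottom',327,383,.012)
c('bed frontL top',205,373,.03);c('bed frontR top',440,371,.03)
robot.move_pose([.50,-.18,.25],down(-np.pi/2))
robot.movel([.50,-.18,.045],velocity=.25)
robot.movel([.538,-.18,.045],velocity=.1); robot.hold(.2); st('near')
for x in (.540,.541,.542,.543,.544,.545):
    robot.movel([x,-.18,.045],velocity=.02); robot.hold(.1); st(x)
    if np.linalg.norm(sensors.current_ft_force())>15: break
robot.hold(.2)
snap('top','t3.png')
E
```

```text
plate top back [ 0.5597 -0.1801]
plate top front [ 0.5507 -0.1801]
plate bottom [ 0.5511 -0.1866]
bed frontL top [ 0.5552 -0.0986]
bed frontR top [ 0.5576 -0.2645]
near t 28.47 [ 0.5375 -0.1802  0.0451] [ 0.3 -0.6  1.2]
0.54 t 28.82 [ 0.54  -0.18   0.045] [-0.5  0.2  0.4]
0.541 t 29.17 [ 0.5407 -0.18    0.0449] [-4.1  0.5  2.3]
0.542 t 29.52 [ 0.5408 -0.18    0.0448] [-13.6   0.8   8.9]
```

Steady resistance at x = 0.5408, rising to 13.6 N with no motion, shows the tray is at its hard stop. Next is the yellow button.

```bash
cat >> h.py <<'E'
def press(x,y):
    robot.movel([x,y,.09],velocity=.2); robot.hold(.2); st('near')
    z=.082
    while z>.067:
        robot.movel([x,y,z],velocity=.03); robot.hold(.05); f=sensors.current_ft_force()[2]
        if f>13: break
        z-=.001
    robot.hold(.15); st('pressed cmd %.3f'%z)
E
python3 - <<'E'
from h import *
robot.movel([.48,-.18,.045],velocity=.15); robot.movel([.45,-.15,.25],velocity=.25)
robot.move_pose([.5316,.2515,.2],down(-np.pi/2))
press(.5316,.2515)
robot.movel([.5316,.2515,.15],velocity=.15); robot.movel([.40,.26,.25],velocity=.25)
snap('side','s3.png',(245,185,345,290),5); st('off')
E
```

```text
near t 33.76 [0.5322 0.2517 0.0912] [ 0.  -0.8  0.7]
pressed cmd 0.070 t 37.98 [0.5317 0.2516 0.0708] [-5.4 -4.5 17.6]
off t 39.52 [0.4007 0.2594 0.2491] [-0.1  0.1 -1. ]
```

View pics/s3.png

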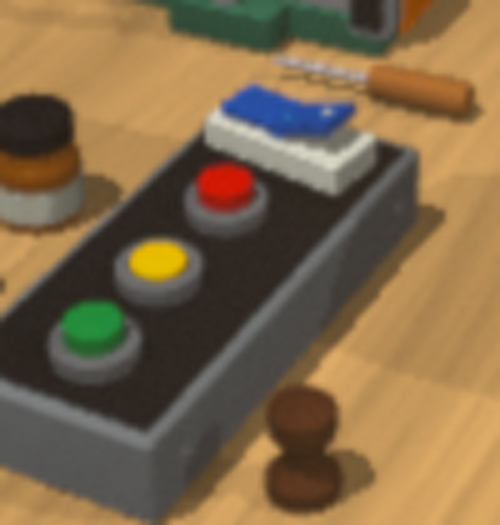

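Yellow at (158,262) stays low, the rocker is on, and red and green are up. It bottomed at 0.0708 (8 mm). Now green.

```bash
python3 - <<'E'
from h import *
x,y=.529,.321
robot.movel([x,y,.2],velocity=.25)
press(x,y)
robot.movel([x,y,.15],velocity=.15); robot.movel([.38,.15,.30],velocity=.25); robot.hold(.3); st('off')
snap('side','a.png',(215,160,375,280),2.5);snap('top','b.png',(215,150,415,250),2)
a=cv2.imread('pics/a.png');b=cv2.imread('pics/b.png')
cv2.imwrite('pics/m3.png',np.hstack([a,cv2.copyMakeBorder(b,0,a.shape[0]-b.shape[0],0,0,cv2.BORDER_CONSTANT)]))
E
```

```text
near t 41.17 [0.5295 0.3212 0.0913] [ 0.6 -0.   0.3]
pressed cmd 0.070 t 45.39 [0.5291 0.3212 0.0709] [-3.6 -3.1 20.1]
off t 48.38 [0.38   0.1502 0.2999] [ 0.1  0.2 -0.6]
```

View pics/m3.png

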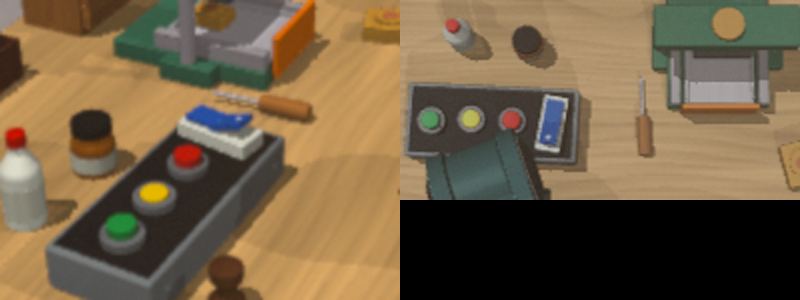

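The picture shows green up at (122,225), yellow down at (154,196) and red up at (187,155). The rocker is on, the tray is home at (295,40) with the die flat on it at (215,15), and the bystanders in view have not moved. I'm handing it in.

```bash
python3 -c "
from h import *
robot.sign_off(); st('done')"
```

```text
the job is handed in; nothing more can be done
the job is handed in; nothing more can be done
```

I did all four steps in order and handed the job in at about 48 s of the 64 s allowed; no verdict was reported.

- **Rocker:** it stopped at 84 mm under 12 N, the stated height for on. A before-and-after close-up shows it tipped over and staying there.
- **Tray:** it is home. In the first two pushes the contact force fell back to about zero after the stop, so they did not settle it. A third, stepped push met a rigid stop at the same place (up to 13.6 N). In the picture, though, the plate's face measured only about 5 mm in front of the bed edge instead of 10 mm. I put that down to coarse pixel readings and went by the hard stop.
- **Yellow:** it bottomed at 71 mm (8 mm down) and was still down in the last picture.
- **Green:** it also bottomed at 71 mm and came back up.

The last pictures show red up, the die lying flat on the tray, the bystanders in view unmoved and the arm clear of everything. The mallet, brush and cup were not in those final crops; the arm's tool stayed clear of them throughout.

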